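# Pack the red pigment and shut the slide-top box

## Task

Stand the red-capped pigment jar in the open part of the wooden slide-top box, then slide the lid shut, over the sprung end ridge, until it clicks fully home against the end wall. Go gently: no ramming or hard pressing on the lid, and leave the other jars and the mortar where they are.

Things in the scene. Friction and masses are not known exactly. Their poses are not given: they have to be found in the camera images.
- box: Fixed wooden box 220 x 120 x 60 mm (x, y, z), origin mid-underside; +x = the way the lid closes. Floor 6 mm, inside width 104 mm. Lid runs on the side walls' tops, z = 46 mm, under 9 mm wide side lips (z = 55.5 to 60). The wall at -x is 46 mm high, the lid runs out over it; the one at +x (inner face x = 102, top z = 60) is the lid's stop. Inner cross wall (top z = 40) at x = -30.
- bay (a point): Point on the box's inner floor (z = 6 mm), on its centre line at box x = +55 mm: middle of the part that the open lid leaves uncovered. The free opening spans at least box x = 27 to 91 mm and is 102 mm wide.
- box_stop (a point): Middle of the +x end wall's inner face at the lid's underside (box x = 102, z = 46 mm): the lid's front edge ends here. A sprung brass bar (ridge) crosses the box 7.8 mm short of it, 3 mm above the track, 60 mm long; pushed down by the lid's front, it springs into a notch under the lid. Resistance starts 7 mm before the stop, takes a 13 to 22 N push, clicks free 3 mm before it. The stop is hard.
- lid: Loose pale wooden lid in the channel, panel 212 x 110 x 8 mm (x, y, z), about 120 g, waxed; origin at the centre of the panel's underside, +x the closing direction. It starts 75 to 100 mm open. Play: 1 mm to either side, 1.5 mm up.
- lid_front (a point): Middle of the lid's front edge, at its underside (lid x = +106 mm).
- lid_bar (a point): Top centre of the dark thumb bar fixed across the lid: 12 mm thick (lid x), 50 mm long (lid y), standing 18 mm above the lid's top face, which is 54 mm above the table. Push on its rear (-x) face or pinch it. It lies at lid x = +40 mm, y = 0.
- jar_red: Jar with a red cap and red pigment, 32 mm diameter, 34 mm high, about 50 g, origin at the centre of its underside; z is up. Stands on the table.
- jar_yellow: The same jar in yellow; leave it.
- jar_blue: The same jar in blue; leave it.
- mortar: White ceramic mortar with its pestle, 92 mm diameter, 55 mm high (pestle to 93 mm), origin at the centre of its underside; leave it.
Things that resemble listed ones, but are neither listed nor needed, are in the scene too. What is meant by the jar_red is not orange, purple or turquoise, and is the larger of those in its own colour.

How it is judged:
By the outcome, as a careful person would: the job done as asked, in the order asked, and still so for the second after the job is handed in, with the robot touching nothing.
It also fails if it takes over 58 s, if anything falls off the work surface, if the arm or the gripper's body presses on something with over 40 N, if the wrist force passes 120 N, or if a joint passes its speed limit or range.

## Robot

A 6-joint arm with a two-finger parallel gripper is mounted at the origin on the work surface. World frame = base frame: x ahead of the robot, y to its left, z up, the work surface at z = 0. Lengths are in mm, angles in degrees, forces in N, time in s.
With the tool pointing down it reaches from about 350 to 850 mm from the base axis. Payload 8.1 kg.
Tool frame: the origin (TCP) lies midway between the tips of the shut fingers; the grasp point (between the pads) lies 19 mm behind it; z points along the fingers, y is the direction in which the jaws open and shut (so a half turn about z gives the same grasp; the last joint's range is limited). The gripper opens to 85 mm and grips with 20 to 120 N. Pads are 22 mm wide; open, the fingers measure 114 mm over their backs; the gripper's body (76 mm by 85 mm) begins 54 mm behind the grasp point. The pads swing forward as they close: fully open they stand 13 mm farther back than shut.
Start: joints at [-78.461, 7.471, 85.268, -0, 87.261, -4.893], TCP at [169.751, -575.491, 231.292] pointing down, gripper open.
Joint ranges: [-169.43, 169.43], [-51.17, 129.36], [1.28, 143.12], [-76.62, 256.62], [0, 156.53], [-152.29, 152.29]. Speed limits (degrees/s): [136.94, 136.94, 159.86, 180, 180, 180].

## Interface

Orientations are given as [roll, pitch, yaw] about the fixed x, y, z axes, in that order (R = Rz(yaw) Ry(pitch) Rx(roll)).
In Python, from bench import telemetry, snapshot, camera_params, job gives the robot as it stands. The module is installed in compiled form; this text tells all that it offers.
- The arm moves only by the shell command python3 -m jog 'ROWS' [FORCE]. ROWS is JSON, a list that holds one entry, the list of rows, each a list of 7 numbers: the shift along the tool's x, y, z in units of 50 mm (1.0 is 50 mm), then the turn, a rotation vector about the tool's x, y, z in units of 2 pi rad (1.0 is 2 pi rad), then the opening, from 0 (shut) to 1 (fully open). In form: [[[dx, dy, dz, rx, ry, rz, claw], ...]]. A call has 1 to 12 rows; each row shifts and turns the commanded pose from where the row before left it, along the tool's axes as they then stand; what a row does not reach is not made up. A row lasts 1/8 s, in which the tool goes at most 62.5 mm and 10.7 degrees, less where a joint would pass 70% of its speed; a pose out of reach is approached as far as the arm can. A call with a number of a shift or a turn outside -1 to 1 is refused whole. A call with a gripper value outside its range is refused whole. The fingers move at their own pace and stop on an object; FORCE is the grip in N (left out, the last holds). Time passes only in rows, so rows that do not move let the fingers close. It gives the time, the measured TCP pose, the force and the opening at its end, in the units of the state.
- telemetry.sense(): the state, without advancing time (a new reading comes with each control period).
- snapshot(name): name is "side" or "top" or "wrist"; returns (picture, depth): 400x640x3 uint8, red, green, blue; 400x640 float32, mm along the optical axis (not along the pixel's ray), 0 where there is no reading.
- camera_params(name): a dict with "K" (3x3 intrinsics, pixels), "extrinsics" (4x4, takes a point from camera to world coordinates). Camera axes: x right, y down, z forward; pixel columns grow to the right and rows downward; lengths in mm; the calibration is good to about 2 mm. A picture is of the moment at which its call begins: read the wrist's pose just before it. camera_params takes no time and is no camera call; for the wrist camera it gives the pose at the moment of the call.
- job.hand_in(): hands the job in, once; it reports no verdict.
The state is a dict: "time": time; "joint_pos": joint angles; "qd": joint speeds; "joint_efforts": joint torques, N m; "tool_pos": TCP position; "tcp_rot": TCP orientation; "ft_force": force on the tool from outside, world axes, zero at the start; "wrist_torque": the same for the moment, N m; "finger_gap": finger opening in mm.
Only numpy, scipy, OpenCV 4.12 (cv2) and the standard library are available. Lean on these libraries where they do the work, as an engineer would, in place of code of your own. Each camera call takes 0.05 s, during which the arm holds its last target. There are 200 camera calls.

## Working session

There is one attempt and no reset: what is moved stays moved. The work goes in short steps, Python scripts to look and compute and a shell command to move; the robot and the scene stay as the last step left them, time stands still between calls to the robot, and variables do not carry over. Pictures are saved under pics/ and viewed, about 8 in all and at most 12, crops included, and the job is handed in when it is done.

```bash
mkdir -p pics; python3 - <<'E'
from bench import telemetry,snapshot,camera_params
import cv2,numpy as np
s=telemetry.sense();print({k:np.round(v,2).tolist() for k,v in s.items()})
for n in("top","side"):
    p,d=snapshot(n);c=camera_params(n);np.savez(n+"0.npz",p=p,d=d,**c)
    cv2.imwrite(f"pics/{n}0.png",p[:,:,::-1]);print(n,np.round(c["K"],1).tolist(),np.round(c["extrinsics"],3).tolist())
E
```

```text
{'time': 0.0, 'joint_pos': [-78.46, 7.52, 85.33, -0.0, 87.26, -4.89], 'qd': [0.02, -0.05, -0.07, 0.04, 0.05, -0.0], 'joint_efforts': [0.0, -56.94, -50.05, 0.0, 0.02, -0.0], 'tool_pos': [169.63, -574.95, 230.24], 'tcp_rot': [-179.89, -0.01, 16.43], 'ft_force': [0.47, -0.29, 0.15], 'wrist_torque': [0.01, 0.0, -0.02], 'finger_gap': 85.82}
top [[484.5, 0.0, 313.7], [0.0, 484.5, 206.0], [0.0, 0.0, 1.0]] [[0.012, -0.987, 0.163, 346.948], [-1.0, -0.014, -0.016, -5.599], [0.018, -0.162, -0.987, 1092.791], [0.0, 0.0, 0.0, 1.0]]
side [[432.0, 0.0, 317.7], [0.0, 432.0, 198.9], [0.0, 0.0, 1.0]] [[0.912, -0.238, 0.334, 219.934], [-0.41, -0.517, 0.751, -700.193], [-0.006, -0.822, -0.569, 584.896], [0.0, 0.0, 0.0, 1.0]]
```

View pics/top0.png

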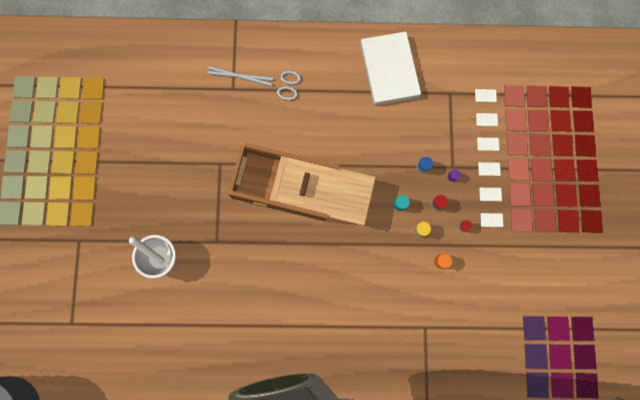

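View pics/side0.png

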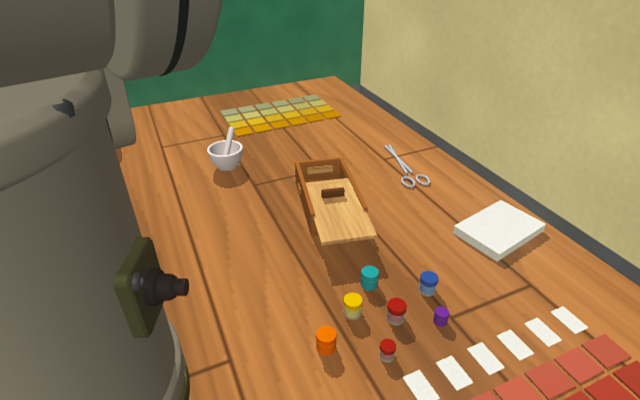

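The top view shows the box with its open end on the left (235–275, 150–200), the lid's dark bar at (308,184), and the mortar at (154,257). There are two red jars, at (440,202) and (466,226). The one at (440,202) is larger, so it fits "the larger of its own colour". Orange (445,261), purple (454,175) and turquoise (402,202) are ruled out. I'll measure and confirm with a crop.

```bash
cat > h.py <<'E'
import numpy as np,cv2
def load(n):
    z=np.load(n); return z['p'],z['d'],z['K'],z['extrinsics']
def ray(uv,z,K,E):
    uv=np.atleast_2d(np.array(uv,float)); r=np.c_[(uv-[K[0,2],K[1,2]])/[K[0,0],K[1,1]],np.ones(len(uv))]@E[:3,:3].T
    o=E[:3,3]; return o+r*((z-o[2])/r[:,2])[:,None]
def blobs(p,lo,hi,amin=20):
    m=cv2.inRange(cv2.cvtColor(p,cv2.COLOR_RGB2HSV),lo,hi); n,_,st,c=cv2.connectedComponentsWithStats(m)
    return [(c[i],st[i,4],st[i,:4]) for i in range(1,n) if st[i,4]>=amin],m
E
python3 - <<'E'
from h import *
for n,rg in(("top0.npz",(360,150,500,280)),("side0.npz",(300,240,470,370))):
    p,d,K,E=load(n)
    for name,lo,hi in(("red",(0,190,60),(4,255,255)),("red2",(170,150,60),(180,255,255)),("yel",(22,150,120),(32,255,255)),("blue",(100,120,60),(120,255,255)),("orange",(8,220,200),(14,255,255)),("teal",(80,120,60),(98,255,255)),("purp",(125,80,40),(160,255,255))):
        for c,a,b in blobs(p,lo,hi)[0]:
            if rg[0]<c[0]<rg[2] and rg[1]<c[1]<rg[3]: print(n,name,c.round(1),a,b,ray(c,34,K,E).round(1))
p,d,K,E=load("top0.npz")
# depth cloud of the box region
v,u=np.mgrid[130:240,215:390]; dd=d[130:240,215:390]
P=np.stack([(u-K[0,2])/K[0,0]*dd,(v-K[1,2])/K[1,1]*dd,dd],-1)@E[:3,:3].T+E[:3,3]
print("bar px z",P[184-130,308-215],"lid",P[190-130,340-215],"table",P[100,10])
a=cv2.resize(p[140:240,225:385],None,fx=5,fy=5,interpolation=cv2.INTER_CUBIC)
cv2.imwrite("pics/box.png",a[:,:,::-1])
b=cv2.resize(p[145:280,380:490],None,fx=4,fy=4,interpolation=cv2.INTER_CUBIC)
cv2.imwrite("pics/jars.png",b[:,:,::-1])
E
```

```text
top0.npz red [440.3 201.6] 137 [434 196  14  12] [[ 535.4 -304.7   34. ]]
top0.npz red [465.9 225.2] 75 [461 221  11  10] [[ 483.1 -359.8   34. ]]
top0.npz yel [422.8 228.4] 142 [416 222  14  14] [[ 474.7 -263.9   34. ]]
top0.npz blue [425.5 163.5] 146 [419 157  14  14] [[ 622.4 -273.7   34. ]]
top0.npz teal [401.1 202.5] 170 [394 195  15  15] [[ 532.2 -216.8   34. ]]
top0.npz purp [453.7 174.8] 111 [448 169  13  12] [[ 597.1 -336.8   34. ]]
side0.npz red [396.5 306.5] 260 [388 298  18  18] [[ 533.3 -311.    34. ]]
side0.npz red [387.6 346.5] 191 [380 339  16  16] [[ 479.1 -371.2   34. ]]
side0.npz yel [352.6 301.5] 275 [344 293  18  19] [[ 472.7 -271.6   34. ]]
side0.npz blue [428.8 278.8] 210 [421 272  17  15] [[ 619.6 -280.8   34. ]]
side0.npz orange [327.  338.5] 33 [316 331  20  12] [[ 402.4 -320.7   34. ]]
side0.npz teal [369.3 277.4] 356 [361 266  18  24] [[ 525.9 -234.2   34. ]]
side0.npz purp [440.7 315.8] 251 [434 306  15  21] [[ 587.5 -356.8   34. ]]
bar px z [566.00853253  -9.13800333  57.45026621] lid [553.66078812 -79.05082937  57.76686832] table [468.92002627 176.52755729   1.77582338]
```

View pics/box.png

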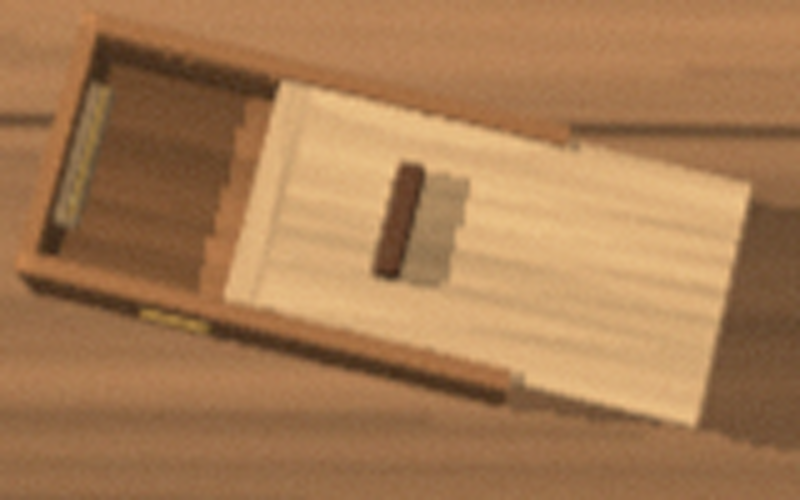

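View pics/jars.png

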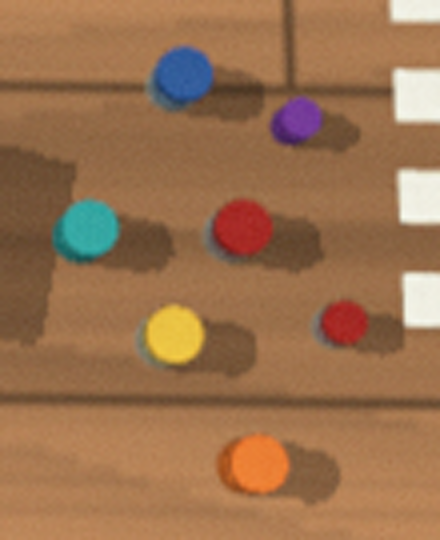

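The crop confirms it: the red cap at crop (240,228), full-image (440,202), is clearly larger than the red one at crop (343,323), so it is jar_red. The box crop shows the end wall at left (corners (92,12) and (20,268)), the brass ridge at (80,155), the lid's front edge from (285,80) to (228,300), and the bar at (398,221).

```bash
python3 - <<'E'
from h import *
from bench import telemetry
p,d,K,E=load("top0.npz")
f=lambda x,y:((x+.5)/5-.5+225,(y+.5)/5-.5+140)
L=ray([f(285,80),f(228,300),f(695,427),f(750,183)],54,K,E); print("lid",L.round(1).tolist())
e=lambda a,b:(np.linalg.norm(b-a).round(1),np.degrees(np.arctan2(*(b-a)[[1,0]])).round(1))
print("width/len",e(L[1],L[0]),e(L[2],L[3]),e(L[3],L[0]),e(L[2],L[1]))
print("bar",ray(f(398,221),72,K,E))
B=ray([f(92,12),f(20,268),f(575,128)],60,K,E);print("box",B.round(1).tolist(),e(B[1],B[0]),e(B[2],B[0]))
s=telemetry.sense();y=np.radians(s['tcp_rot'][2]);D=np.array([535,-305])-s['tool_pos'][:2]
print(D,"tool dx,dy",(D@[np.cos(y),np.sin(y)]/50),(D@[np.sin(y),-np.cos(y)])/50)
E
```

```text
lid [[629.9, 50.0, 54.0], [530.8, 72.6, 54.0], [478.0, -130.6, 54.0], [586.5, -155.5, 54.0]]
width/len (np.float64(101.6), np.float64(-12.8)) (np.float64(111.3), np.float64(-12.9)) (np.float64(210.0), np.float64(78.1)) (np.float64(210.0), np.float64(75.4))
bar [[563.24381854  -0.90898886  72.        ]]
box [[657.7, 135.3, 60.0], [542.5, 162.3, 60.0], [608.6, -77.9, 60.0]] (np.float64(118.4), np.float64(-13.2)) (np.float64(218.8), np.float64(77.0))
[365.34857269 269.98554254] tool dx,dy 8.536088756849013 -3.1118961797667386
```

```bash
python3 -m jog '[[[0.71,-0.26,0,0,0,0,0.6],[0.71,-0.26,0,0,0,0,0.6],[0.71,-0.26,0,0,0,0,0.6],[0.71,-0.26,0,0,0,0,0.6],[0.71,-0.26,0,0,0,0,0.6],[0.71,-0.26,0,0,0,0,0.6],[0.71,-0.26,0,0,0,0,0.6],[0.71,-0.26,0,0,0,0,0.6],[0.71,-0.26,0,0,0,0,0.6],[0.71,-0.26,0,0,0,0,0.6],[0.71,-0.26,0,0,0,0,0.6],[0.71,-0.26,0,0,0,0,0.6]]]' 40
python3 -m jog '[[[0,0,0,0,0,-0.028,0.6],[0,0,0,0,0,-0.028,0.6],[0,0,0,0,0,-0.028,0.6],[0,0,0,0,0,-0.028,0.6],[0,0,0,0,0,-0.028,0.6],[0,0,0,0,0,-0.028,0.6],[0,0,0,0,0,0,0.6]]]'
cat > look.py <<'E'
import sys,cv2,numpy as np
from bench import telemetry,snapshot,camera_params
def look(n,tag):
    s=telemetry.sense();c=camera_params(n);p,d=snapshot(n);np.savez(tag+".npz",p=p,d=d,**c)
    cv2.imwrite(f"pics/{tag}.png",p[:,:,::-1]);return s
if __name__=="__main__":
    s=look(sys.argv[1],sys.argv[2]);print({k:np.round(s[k],2).tolist() for k in('time','tool_pos','tcp_rot','ft_force','finger_gap')})
E
python3 look.py wrist w1
```

```text
time: 1.6
tool_pos: [534.9, -304.4, 230.7]
tcp_rot: [-180.0, 0.0, 16.4]
ft_force: [0.2, -0.7, 1.1]
finger_gap: 50.8
time: 2.48
tool_pos: [534.0, -305.2, 230.7]
tcp_rot: [-179.9, -0.0, 76.9]
ft_force: [-0.1, 0.8, 0.9]
finger_gap: 51.4
{'time': 2.48, 'tool_pos': [533.98, -305.19, 230.72], 'tcp_rot': [-179.95, -0.02, 76.85], 'ft_force': [-0.09, 0.84, 0.94], 'finger_gap': 51.36}
```

View pics/w1.png

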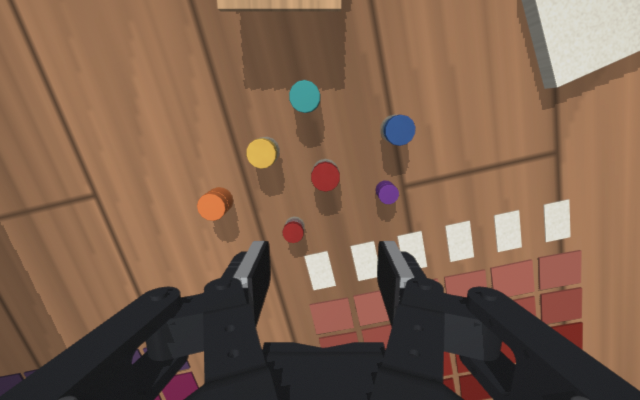

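The wrist view shows jar_red at (325,177) between the fingers' columns, the small red jar at (292,231), yellow at (261,153) and purple at (387,192).

```bash
python3 - <<'E'
from h import *
p,d,K,E=load("w1.npz")
print(E[:3,3].round(0))
for c,a,b in blobs(p,(0,170,60),(5,255,255))[0]+blobs(p,(174,170,60),(180,255,255))[0]:
    if c[1]<245: print(c.round(1),a,b,ray(c,34,K,E).round(1), "dia",2*np.sqrt(a/np.pi)/K[0,0]*d[int(c[1]),int(c[0])],E[2,3]-d[int(c[1]),int(c[0])])
E
```

```text
[ 550. -240.  373.]
[325.  176.5] 598 [312 163  27  28] [[ 536.3 -305.1   34. ]] dia 29.826636654751933 28.448809484065976
[292.6 232.1] 305 [283 223  20  19] [[ 486.1 -359.3   34. ]] dia 22.79870555736864 4.2045773063316005
```

```bash
python3 -m jog '[[[0.01,0.04,0.7,0,0,0,0.6],[0,0,0.7,0,0,0,0.6],[0,0,0.7,0,0,0,0.6],[0,0,0.7,0,0,0,0.6],[0,0,0.7,0,0,0,0.6],[0,0,0.5,0,0,0,0.6],[0,0,0.3,0,0,0,0.6],[0,0,0.2,0,0,0,0.6],[0,0,0,0,0,0,0.6]]]' 30
python3 -m jog '[[[0,0,0.03,0,0,0,0.3],[0,0,0,0,0,0,0.3],[0,0,0,0,0,0,0.3],[0,0,0,0,0,0,0.3],[0,0,0,0,0,0,0.3]]]' 30
```

```text
time: 3.65
tool_pos: [536.2, -305.3, 6.1]
tcp_rot: [-180.0, -0.0, 76.9]
ft_force: [0.4, 0.5, -0.2]
finger_gap: 51.2
time: 4.28
tool_pos: [537.2, -306.0, 6.1]
tcp_rot: [179.9, 0.0, 76.9]
ft_force: [0.2, 0.0, 6.5]
finger_gap: 30.6
```

```bash
python3 -m jog '[[[0,0,-0.2,0,0,0,0.3],[0,0,-0.5,0,0,0,0.3],[0,0,-0.6,0,0,0,0.3],[0,0,-0.6,0,0,0,0.3],[0,0,-0.6,0,0,0,0.3],[0,0,0,0,0,0,0.3]]]'
python3 -m jog '[[[0.67,-0.07,0,0,0,0,0.3],[0.67,-0.07,0,0,0,0,0.3],[0.67,-0.07,0,0,0,0,0.3],[0.67,-0.07,0,0,0,0,0.3],[0.67,-0.07,0,0,0,0,0.3],[0.67,-0.07,0,0,0,0,0.3],[0.67,-0.07,0,0,0,0,0.3],[0.67,-0.07,0,0,0,0,0.3],[0.67,-0.07,0,0,0,0,0.3],[0.67,-0.07,0,0,0,0,0.3],[0.67,-0.07,0,0,0,0,0.3],[0.67,-0.07,0,0,0,0,0.3]]]'
python3 look.py wrist w2; python3 look.py top t2
```

```text
time: 5.03
tool_pos: [538.0, -306.5, 133.5]
tcp_rot: [179.7, 0.1, 76.9]
ft_force: [0.7, 0.2, -0.4]
finger_gap: 30.5
time: 6.52
tool_pos: [585.4, 96.8, 128.2]
tcp_rot: [-179.9, 0.0, 76.9]
ft_force: [-0.4, 0.0, -0.0]
finger_gap: 30.6
{'time': 6.52, 'tool_pos': [585.43, 96.77, 128.18], 'tcp_rot': [-179.87, 0.04, 76.91], 'ft_force': [-0.44, 0.03, -0.02], 'finger_gap': 30.55}
{'time': 6.58, 'tool_pos': [585.55, 100.7, 128.32], 'tcp_rot': [-179.87, -0.1, 77.01], 'ft_force': [-0.7, 2.05, -0.73], 'finger_gap': 30.48}
```

View pics/w2.png

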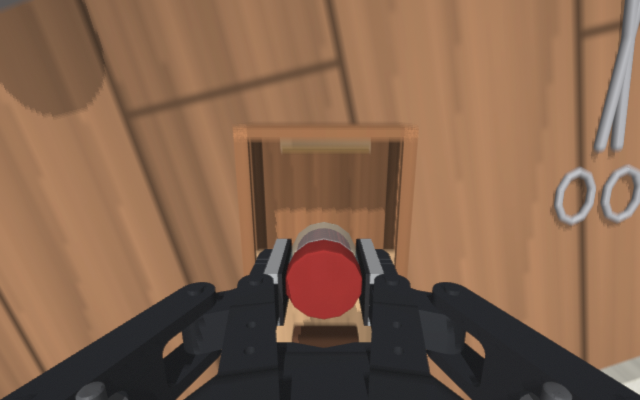

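The jar is held upright at (325,275), over the bay. The box's end wall is at row ~130, with outer corners at (235,127) and (415,127). The picture was taken while the arm was still moving, so I'll take another at rest.

```bash
python3 look.py wrist w3; python3 - <<'E'
from h import *
p=load("w3.npz")[0]
cv2.imwrite("pics/w3c.png",cv2.resize(p[110:270,220:430],None,fx=3.5,fy=3.5,interpolation=cv2.INTER_CUBIC)[:,:,::-1])
E
```

```text
{'time': 6.62, 'tool_pos': [585.46, 98.82, 128.28], 'tcp_rot': [-179.87, -0.03, 77.08], 'ft_force': [-0.21, -0.25, -0.72], 'finger_gap': 30.86}
```

View pics/w3c.png

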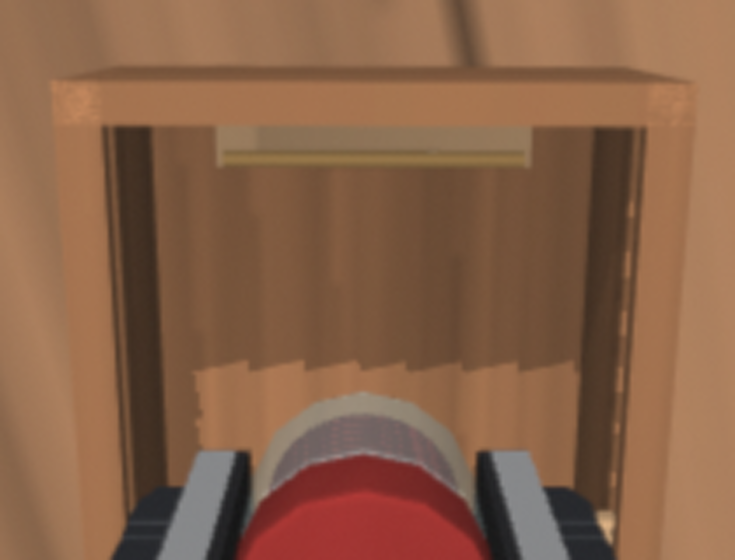

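The crop shows the end wall's outer top corners at (52,80) and (693,80) and its inner top edge at row 125, from x=105 to 643. The jar is between them, close to centred.

```bash
python3 - <<'E'
from h import *
p,d,K,E=load("w3.npz")
f=lambda x,y:((x+.5)/3.5-.5+220,(y+.5)/3.5-.5+110)
B=ray([f(52,80),f(693,80),f(105,125),f(643,125)],60,K,E);print(B.round(1).tolist())
v=B[0]-B[1];print("w",np.linalg.norm(v),"angle of closing",np.degrees(np.arctan2(v[1],v[0]))-90, np.linalg.norm(B[2]-B[3]))
m=(B[0]+B[1])[:2]/2;a=np.radians(77);u=np.array([np.cos(a),np.sin(a)])
print("bay",m-55*u,"stop",m-8*u, "inner", (B[2]+B[3])[:2]/2)
E
```

```text
[[542.1, 164.9, 60.0], [657.7, 138.5, 60.0], [549.3, 154.8, 60.0], [647.4, 132.4, 60.0]]
w 118.59522838239815 angle of closing 77.1303637395581 100.59358981976365
bay [587.51801802  98.15157449] stop [598.09071757 143.94696754] inner [598.3575492  143.63558863]
```

```bash
python3 -m jog '[[[0,0.04,0.3,0,0,0,0.3],[0,0,0.5,0,0,0,0.3],[0,0,0.5,0,0,0,0.3],[0,0,0.5,0,0,0,0.3],[0,0,0.3,0,0,0,0.3],[0,0,0.1,0,0,0,0.3],[0,0,0,0,0,0,0.3],[0,0,0,0,0,0,0.3]]]'
python3 -m jog '[[[0,0,0.04,0,0,0,0.3],[0,0,0,0,0,0,0.3]]]'
```

```text
time: 7.68
tool_pos: [589.3, 95.3, 21.0]
tcp_rot: [179.9, -0.0, 76.9]
ft_force: [0.1, 0.1, 0.0]
finger_gap: 30.7
time: 7.92
tool_pos: [588.6, 95.4, 18.1]
tcp_rot: [180.0, -0.0, 76.9]
ft_force: [0.8, 0.0, -0.8]
finger_gap: 30.5
```

```bash
python3 -m jog '[[[0,0,0.06,0,0,0,0.3],[0,0,0,0,0,0,0.3]]]'
python3 -m jog '[[[0,0,0.04,0,0,0,0.3],[0,0,0,0,0,0,0.3]]]'
```

```text
time: 8.18
tool_pos: [588.0, 95.3, 14.4]
tcp_rot: [-180.0, 0.0, 76.9]
ft_force: [-0.5, -0.4, -1.5]
finger_gap: 30.5
time: 8.43
tool_pos: [588.2, 95.3, 12.5]
tcp_rot: [-180.0, 0.0, 76.9]
ft_force: [0.4, -0.3, -0.0]
finger_gap: 30.6
```

```bash
python3 -m jog '[[[0,0,0.02,0,0,0,0.3],[0,0,0,0,0,0,0.3]]]'
python3 -m jog '[[[0,0,0.02,0,0,0,0.3],[0,0,0,0,0,0,0.3]]]'
```

```text
time: 8.68
tool_pos: [588.4, 95.3, 12.1]
tcp_rot: [180.0, -0.0, 76.9]
ft_force: [-2.6, -0.2, 3.8]
finger_gap: 30.4
time: 8.93
tool_pos: [588.5, 95.3, 12.0]
tcp_rot: [-180.0, 0.0, 76.9]
ft_force: [-6.7, -1.2, 12.6]
finger_gap: 30.5
```

Floor contact. I'll ease off, release and lift clear.

```bash
python3 -m jog '[[[0,0,-0.02,0,0,0,0.3],[0,0,0,0,0,0,0.53],[0,0,0,0,0,0,0.53],[0,0,0,0,0,0,0.53],[0,0,-0.3,0,0,0,0.53],[0,0,-0.5,0,0,0,0.53],[0,0,-0.7,0,0,0,0.53],[0,0,-0.7,0,0,0,0.53],[0,0,-0.3,0,0,0,0.53],[0,0,0,0,0,0,0.53]]]'
python3 look.py wrist w4; python3 look.py top t4
python3 - <<'E'
from h import *
p=load("w4.npz")[0]; t=load("t4.npz")[0]
cv2.imwrite("pics/c4.png",np.vstack([p[60:400],cv2.resize(t[130:240,215:390],(640,260))[:]])[:,:,::-1])
for n,z in(("w4.npz",40),("t4.npz",40)):
    p,d,K,E=load(n)
    for c,a,b in blobs(p,(0,170,60),(5,255,255),60)[0]: print(n,c.round(1),a,b,ray(c,z,K,E).round(1))
E
```

```text
time: 10.18
tool_pos: [589.4, 95.3, 138.0]
tcp_rot: [179.8, -0.0, 76.9]
ft_force: [0.1, -0.4, -0.6]
finger_gap: 45.4
{'time': 10.18, 'tool_pos': [589.38, 95.3, 138.01], 'tcp_rot': [179.84, -0.05, 76.91], 'ft_force': [0.14, -0.38, -0.65], 'finger_gap': 45.36}
{'time': 10.22, 'tool_pos': [588.33, 95.26, 136.33], 'tcp_rot': [179.99, -0.0, 76.91], 'ft_force': [-0.7, -0.06, -0.99], 'finger_gap': 45.15}
w4.npz [321.6 200.6] 1168 [303 181  38  40] [[589.2  96.3  40. ]]
t4.npz [559.   96.5] 371 [550  87  19  20] [[ 785. -586.   40.]]
t4.npz [581.   96.7] 366 [572  87  19  21] [[ 785.6 -637.5   40. ]]
t4.npz [560.5 120.4] 378 [551 110  20  21] [[ 727.3 -585.5   40. ]]
t4.npz [583.1 120.5] 377 [573 111  21  20] [[ 727.9 -637.8   40. ]]
t4.npz [562.5 144.9] 395 [553 135  20  21] [[ 669.3 -585.8   40. ]]
t4.npz [585.1 145.2] 396 [575 135  21  21] [[ 669.5 -637.7   40. ]]
t4.npz [564.2 170. ] 403 [554 160  21  21] [[ 610.7 -585.4   40. ]]
t4.npz [587.2 170. ] 404 [577 160  21  21] [[ 611.6 -637.7   40. ]]
t4.npz [260.8 174.9] 84 [256 168   9  14] [[588.7  95.9  40. ]]
t4.npz [566.1 194.9] 408 [556 185  21  21] [[ 553.6 -585.6   40. ]]
t4.npz [589.3 195.2] 414 [579 185  22  22] [[ 553.9 -637.8   40. ]]
t4.npz [568.  220.6] 418 [558 210  21  22] [[ 495.9 -585.6   40. ]]
t4.npz [591.3 221. ] 422 [581 210  21  23] [[ 495.7 -637.7   40. ]]
t4.npz [465.8 225.2] 91 [461 220  11  11] [[ 482.5 -357.6   40. ]]
```

View pics/c4.png

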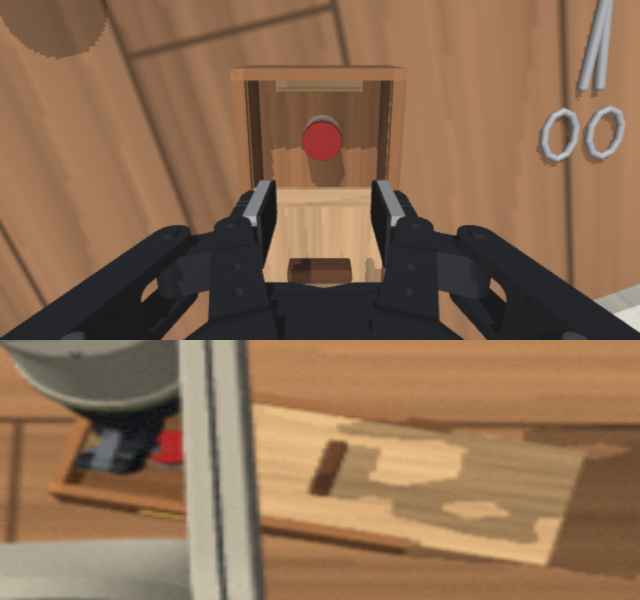

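The jar stands upright in the bay at (589,96), seen at wrist (321,200), and top and wrist views agree within 1 mm. The bar is at about (564.5,-0.5). Next I'll move behind it with the fingers shut and come down to 7 mm above the lid.

```bash
python3 -m jog '[[[-0.5,0,0,0,0,0,0],[-0.6,-0.01,0,0,0,0,0],[-0.6,-0.01,0,0,0,0,0],[-0.6,-0.01,0,0,0,0,0],[-0.31,0,0,0,0,0,0],[0,0,0,0,0,0,0]]]'
python3 -m jog '[[[0,0,0.3,0,0,0,0],[0,0,0.5,0,0,0,0],[0,0,0.4,0,0,0,0],[0,0,0.2,0,0,0,0],[0,0,0.07,0,0,0,0],[0,0,0,0,0,0,0],[0,0,0,0,0,0,0]]]'
```

```text
time: 11.02
tool_pos: [556.7, -32.0, 135.7]
tcp_rot: [-179.9, 0.0, 76.8]
ft_force: [0.2, 0.2, 0.2]
finger_gap: 0.2
time: 11.9
tool_pos: [558.1, -31.6, 64.3]
tcp_rot: [179.9, -0.0, 76.9]
ft_force: [0.2, -0.2, 0.0]
finger_gap: 0.1
```

```bash
python3 look.py side s5; python3 - <<'E'
from h import *
p=load("s5.npz")[0]
cv2.imwrite("pics/s5c.png",cv2.resize(p[140:260,250:410],None,fx=4.5,fy=4.5,interpolation=cv2.INTER_CUBIC)[:,:,::-1])
E
```

```text
{'time': 11.9, 'tool_pos': [558.08, -31.6, 64.26], 'tcp_rot': [179.91, -0.01, 76.91], 'ft_force': [0.17, -0.21, 0.02], 'finger_gap': 0.14}
```

View pics/s5c.png

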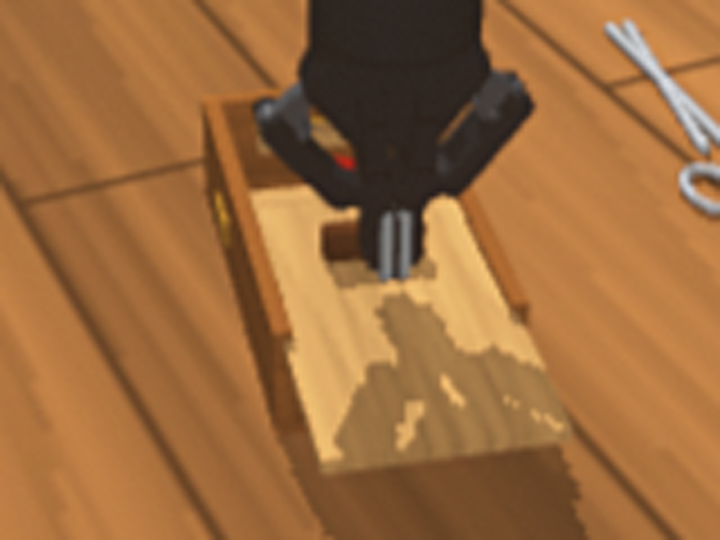

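The tips are just above the lid, behind the bar, at crop (397,275). The bar's left end is at (322,235). I'll check the sideways offset by number.

```bash
python3 - <<'E'
from h import *
p,d,K,E=load("s5.npz")
def proj(P):
    q=np.linalg.inv(E)@np.append(P,1);q=K@q[:3];return ((q[:2]/q[2])-[250,140])*4.5+1.75
a=np.radians(77);u=np.array([np.cos(a),np.sin(a)]);w=np.array([-u[1],u[0]]);S=np.array([598.1,143.9])
P=lambda x,y,z:np.append(S+(x-102)*u+y*w,z)
print("tip",proj([558.1,-31.6,64]))
for x,y,z in((-52,25,72),(-52,-25,72),(-52,25,54),(-52,0,72),(20,55,54),(20,-55,54),(-192,55,54),(-192,-55,54)):print((x,y,z),P(x,y,z).round(1),proj(P(x,y,z)).round(0))
# bar from top picture by mask
p,d,K,E=load("top0.npz")
b,m=blobs(p[160:210,290:330],(0,60,20),(14,255,110),15)
for c,n,r in b: print(c+[290,160],n,r,ray(c+[290,160],70,K,E).round(1))
c,n,r=(lambda t:t)(max(b,key=lambda t:t[1])); X=ray(c+[290,160],72,K,E)[0,:2]-S; print("bar box xy",102+X@u,X@w)
E
```

```text
tip [386.51212067 270.98149988]
(-52, 25, 72) [ 5.391e+02 -5.000e-01  7.200e+01] [322. 233.]
(-52, -25, 72) [587.8 -11.8  72. ] [424. 221.]
(-52, 25, 54) [ 5.391e+02 -5.000e-01  5.400e+01] [322. 264.]
(-52, 0, 72) [563.5  -6.2  72. ] [373. 227.]
(20, 55, 54) [526.1  76.4  54. ] [236. 192.]
(20, -55, 54) [633.2  51.6  54. ] [446. 169.]
(-192, 55, 54) [ 478.4 -130.2   54. ] [319. 458.]
(-192, -55, 54) [ 585.6 -154.9   54. ] [570. 424.]
[304.63636364 183.7979798 ] 99 [10 13 10 23] [[563.7  -1.8  70. ]]
bar box xy -47.84856961498227 1.15842177886548
```

```bash
python3 -m jog '[[[0,0,0.06,0,0,0,0],[0.06,0,0,0,0,0,0],[0.06,0,0,0,0,0,0],[0.06,0,0,0,0,0,0],[0.06,0,0,0,0,0,0],[0.06,0,0,0,0,0,0],[0.06,0,0,0,0,0,0],[0.06,0,0,0,0,0,0],[0.06,0,0,0,0,0,0]]]'
python3 -m jog '[[[0.06,0,0,0,0,0,0],[0.06,0,0,0,0,0,0],[0.06,0,0,0,0,0,0],[0.06,0,0,0,0,0,0],[0.06,0,0,0,0,0,0],[0.06,0,0,0,0,0,0],[0.06,0,0,0,0,0,0],[0.06,0,0,0,0,0,0]]]'
```

```text
time: 13.08
tool_pos: [562.8, -7.9, 60.3]
tcp_rot: [180.0, 0.0, 76.9]
ft_force: [0.2, 0.2, 0.1]
finger_gap: -0.0
time: 14.08
tool_pos: [568.3, 15.5, 60.3]
tcp_rot: [-180.0, -0.0, 76.9]
ft_force: [-0.0, -1.1, 0.7]
finger_gap: -0.0
```

```bash
python3 -m jog '[[[0.06,0,0,0,0,0,0],[0.06,0,0,0,0,0,0],[0.06,0,0,0,0,0,0],[0.06,0,0,0,0,0,0],[0.06,0,0,0,0,0,0],[0.06,0,0,0,0,0,0],[0.06,0,0,0,0,0,0],[0.06,0,0,0,0,0,0],[0.06,0,0,0,0,0,0],[0.06,0,0,0,0,0,0],[0,0,0,0,0,0,0]]]'
python3 look.py wrist w6; python3 look.py top t6; python3 - <<'E'
from h import *
w=load("w6.npz")[0];t=load("t6.npz")[0]
cv2.imwrite("pics/c6.png",np.vstack([cv2.resize(w[0:250,180:460],None,fx=2,fy=1.2),cv2.resize(t[130:240,215:390],(560,300))])[:,:,::-1])
E
```

```text
time: 15.45
tool_pos: [575.0, 44.9, 60.2]
tcp_rot: [-180.0, -0.0, 76.9]
ft_force: [-0.7, 0.3, -0.3]
finger_gap: 0.1
{'time': 15.45, 'tool_pos': [574.96, 44.89, 60.18], 'tcp_rot': [-179.99, -0.01, 76.93], 'ft_force': [-0.75, 0.3, -0.29], 'finger_gap': 0.06}
{'time': 15.5, 'tool_pos': [574.95, 44.77, 60.2], 'tcp_rot': [-179.99, -0.01, 76.92], 'ft_force': [-0.1, -0.09, -0.18], 'finger_gap': -0.21}
```

View pics/c6.png

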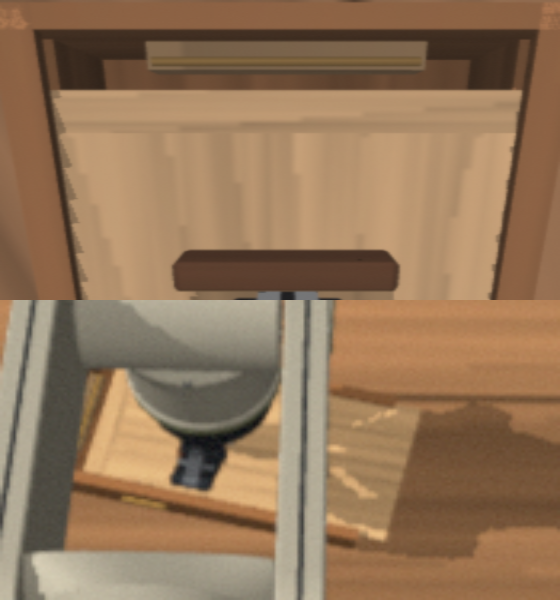

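The lid's front edge is at wrist row ~75 (crop row 90), the brass ridge at row ~50, and the end wall's inner edge at row ~24. The fingertips are centred behind the bar.

```bash
cat > gap.py <<'E'
from h import *
import sys
a=np.radians(77);u=np.array([np.cos(a),np.sin(a)])
p,d,K,E=load(sys.argv[1])
v=cv2.GaussianBlur(p,(3,3),0)[:,290:350].mean(1)
g=np.abs(np.diff(v.sum(1)));pk=[i for i in range(1,200) if g[i]>12 and g[i]>=g[i-1] and g[i]>g[i+1]]
S=np.array([598.1,143.9])
for i in pk: print(i+.5,v[i+2].round(),[(z,round(float(102+(ray((320,i+.5),z,K,E)[0,:2]-S)@u),1)) for z in(54,60,72)])
E
python3 gap.py w6.npz
```

```text
23.5 [78. 55. 40.] [(54, 103.6), (60, 102.2), (72, 99.3)]
33.5 [113.  91.  69.] [(54, 99.8), (60, 98.5), (72, 95.9)]
46.5 [116.  92.  59.] [(54, 94.8), (60, 93.7), (72, 91.5)]
48.5 [127. 100.  62.] [(54, 94.0), (60, 92.9), (72, 90.8)]
52.5 [103.  82.  55.] [(54, 92.4), (60, 91.4), (72, 89.4)]
54.5 [117.  95.  71.] [(54, 91.6), (60, 90.7), (72, 88.7)]
57.5 [83. 68. 52.] [(54, 90.4), (60, 89.5), (72, 87.7)]
74.5 [176. 142. 106.] [(54, 83.6), (60, 82.9), (72, 81.7)]
100.5 [164. 133. 100.] [(54, 72.8), (60, 72.6), (72, 72.1)]
```

The end wall reads 102.2, as it should be. The lid front is at 83.6, so 18.4 mm remain, with resistance expected in about 11.4 mm and the stop at TCP y ≈ 62.8.

```bash
python3 -m jog '[[[0.05,0,0,0,0,0,0],[0.05,0,0,0,0,0,0],[0.05,0,0,0,0,0,0],[0.05,0,0,0,0,0,0],[0,0,0,0,0,0,0]]]'
python3 -m jog '[[[0.02,0,0,0,0,0,0],[0.02,0,0,0,0,0,0],[0,0,0,0,0,0,0]]]'
python3 -m jog '[[[0.02,0,0,0,0,0,0],[0.02,0,0,0,0,0,0],[0,0,0,0,0,0,0]]]'
```

```text
time: 16.18
tool_pos: [577.3, 54.5, 60.3]
tcp_rot: [180.0, -0.0, 76.9]
ft_force: [-0.5, 0.0, -0.4]
finger_gap: 0.1
time: 16.55
tool_pos: [577.8, 56.2, 60.3]
tcp_rot: [180.0, 0.0, 76.9]
ft_force: [-0.3, -1.0, -0.0]
finger_gap: -0.2
time: 16.92
tool_pos: [578.3, 57.1, 60.8]
tcp_rot: [180.0, 0.1, 76.9]
ft_force: [-2.4, -7.0, 5.1]
finger_gap: 0.3
```

```bash
python3 -m jog '[[[0.02,0,0,0,0,0,0],[0.02,0,0,0,0,0,0]]]'
python3 -m jog '[[[0.02,0,0,0,0,0,0],[0,0,0,0,0,0,0]]]'
```

```text
time: 17.18
tool_pos: [578.9, 58.0, 61.3]
tcp_rot: [179.9, 0.2, 76.9]
ft_force: [-5.6, -13.0, 10.3]
finger_gap: -0.0
time: 17.42
tool_pos: [579.1, 58.5, 61.3]
tcp_rot: [179.9, 0.2, 76.9]
ft_force: [-4.5, -13.7, 8.0]
finger_gap: -0.0
```

```bash
python3 -m jog '[[[0.02,0,0,0,0,0,0],[0,0,0,0,0,0,0]]]'
python3 -m jog '[[[0.02,0,0,0,0,0,0],[0,0,0,0,0,0,0]]]'
```

```text
time: 17.68
tool_pos: [579.1, 58.8, 61.3]
tcp_rot: [180.0, 0.3, 76.9]
ft_force: [-6.3, -15.6, 8.6]
finger_gap: -0.4
time: 17.92
tool_pos: [579.9, 61.5, 61.2]
tcp_rot: [179.9, 0.1, 76.9]
ft_force: [-0.1, -1.7, 0.6]
finger_gap: 0.0
```

The force dropped from 17 to 2 N, so it has clicked over the ridge. Now the last 1–2 mm, up to light stop contact.

```bash
python3 -m jog '[[[0.02,0,0,0,0,0,0],[0,0,0,0,0,0,0]]]'
python3 -m jog '[[[0.01,0,0,0,0,0,0],[0,0,0,0,0,0,0]]]'
```

```text
time: 18.18
tool_pos: [579.9, 63.0, 60.8]
tcp_rot: [179.9, 0.1, 76.9]
ft_force: [-1.5, -6.9, 4.9]
finger_gap: 0.1
time: 18.42
tool_pos: [579.9, 63.0, 60.8]
tcp_rot: [180.0, 0.1, 76.9]
ft_force: [-2.5, -9.0, 5.2]
finger_gap: -0.2
```

```bash
python3 -m jog '[[[0.01,0,0,0,0,0,0],[0,0,0,0,0,0,0]]]'; python3 -m jog '[[[-0.1,0,0,0,0,0,0],[-0.2,0,0,0,0,0,0],[0,0,-0.5,0,0,0,0],[0,0,-0.8,0,0,0,0],[0,0,-0.8,0,0,0,0],[-0.3,0,-0.3,0,0,0,0],[0,0,0,0,0,0,0]]]'
python3 look.py wrist w7;python3 gap.py w7.npz;python3 - <<'E'
from h import *
w=load("w7.npz")[0]
cv2.imwrite("pics/c7.png",cv2.resize(w[0:300,180:460],None,fx=2,fy=2)[:,:,::-1])
E
```

```text
time: 18.68
tool_pos: [579.8, 63.1, 60.7]
tcp_rot: [180.0, 0.2, 76.9]
ft_force: [-3.0, -12.1, 6.8]
finger_gap: -0.4
time: 19.55
tool_pos: [573.3, 34.5, 180.9]
tcp_rot: [179.9, -0.0, 76.8]
ft_force: [0.5, -0.5, -0.9]
finger_gap: 0.0
{'time': 19.55, 'tool_pos': [573.3, 34.54, 180.9], 'tcp_rot': [179.9, -0.01, 76.85], 'ft_force': [0.53, -0.48, -0.93], 'finger_gap': 0.04}
50.5 [103.  77.  56.] [(54, 103.5), (60, 102.4), (72, 100.4)]
53.5 [137. 111.  84.] [(54, 101.3), (60, 100.3), (72, 98.4)]
62.5 [176. 143. 107.] [(54, 94.8), (60, 94.0), (72, 92.3)]
67.5 [165. 133. 100.] [(54, 91.2), (60, 90.4), (72, 88.9)]
72.5 [178. 144. 108.] [(54, 87.5), (60, 86.8), (72, 85.5)]
131.5 [92. 66. 50.] [(54, 42.0), (60, 42.3), (72, 43.0)]
148.5 [139. 112.  85.] [(54, 28.0), (60, 28.6), (72, 29.9)]
169.5 [174. 141. 106.] [(54, 10.2), (60, 11.3), (72, 13.3)]
```

View pics/c7.png

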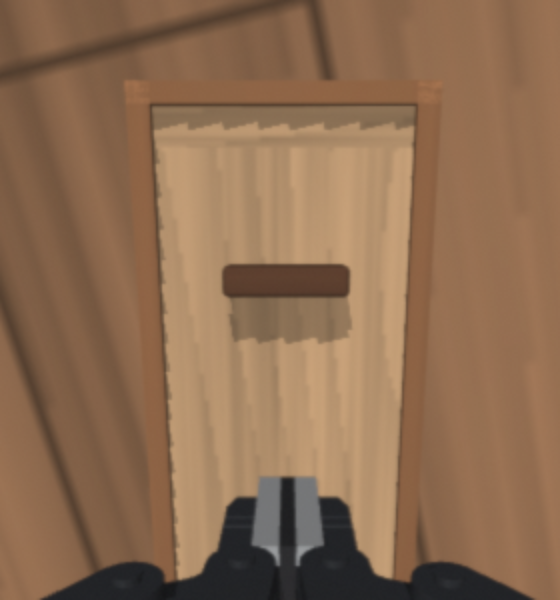

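The lid lies against the end wall (row ~52). The bar's front edge reads box x 43.0, against 42 expected when home. I'll check that the other objects haven't moved, then hand in.

```bash
python3 look.py side s8; python3 - <<'E'
from h import *
for n in("side0.npz","s8.npz"):
    p,d,K,E=load(n)
    for nm,lo,hi,rg in(("yel",(22,150,120),(32,255,255),(300,240,470,370)),("blue",(100,120,60),(120,255,255),(300,240,470,370)),("teal",(80,120,60),(98,255,255),(300,240,470,370)),("mortar",(0,0,150),(180,50,255),(200,120,250,175))):
        for c,a,b in blobs(p,lo,hi)[0]:
            if rg[0]<c[0]<rg[2] and rg[1]<c[1]<rg[3]: print(n,nm,c.round(1),a)
from bench import job
print(job.hand_in())
E
```

```text
{'time': 19.6, 'tool_pos': [572.52, 35.04, 179.35], 'tcp_rot': [-179.96, -0.0, 76.85], 'ft_force': [-0.7, 0.33, -0.04], 'finger_gap': 0.22}
side0.npz yel [352.6 301.5] 275
side0.npz blue [428.8 278.8] 210
side0.npz teal [369.3 277.4] 356
side0.npz mortar [224.7 149.6] 673
s8.npz yel [352.7 301.6] 278
s8.npz blue [428.7 278.9] 214
s8.npz teal [369.3 277.6] 345
s8.npz mortar [224.8 149. ] 629
the job is handed in; nothing more can be done
None
```

The red-capped jar is in the box's open bay, the lid is shut against the end wall, and the job is handed in at about 19.6 s of robot time.

- **Jar:** I set it down at about (589, 96), and it was upright there in two camera views before I closed the lid. I couldn't see it once the lid was shut.
- **Lid:** I pushed it by the rear of the thumb bar. Resistance built to about 17 N in the horizontal plane, then dropped to 2 N at the click. At the stop the force rose to about 12 N with no further movement. An upward force of up to 10 N appeared while crossing the ridge.
- **Last checks:** With the gripper clear, the wrist picture shows no gap at the end wall. The bar's front edge read box x = 43.0 against 42 expected, within the roughly 2 mm calibration error.
- **Other objects:** The yellow, blue and turquoise jars are unchanged to about 0.2 pixel. The mortar's centre shifted 0.6 pixel and its visible area fell about 7%. I put that down to shading or the arm partly covering it, because the arm never went near it. I didn't re-check the small red, orange and purple jars.
- **Disagreements:** Just before the push, the side view put the fingertips a few millimetres to one side of where the numbers said, but the later wrist view showed them centred. The jar also took about 12.6 N of downward press as it reached the floor.

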